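Let the dryer ball out of the lever case and close its lid softly

TASK

Press the red lever paddle of the clear ball case all the way down so that its lid swings fully open and the orange dryer ball rolls out into the blue tray. Then let the paddle rise slowly under your fingers so the lid closes gently, without dropping or slamming, and move clear. Work only the lever with the fingertips: do not touch the lid or the ball, lift nothing, and leave the fan, vice, cradle and tweezers where they are.

Things in the scene. Friction and masses are not known exactly. Their poses are not given: they have to be found in the camera images.
- dispenser: the clear ball case with its chute and tray, fixed to the table; 72 mm wide, 279 mm long. Origin on the table under the lid hinge at the lever end; its x axis runs from the hinge along the case (x 0 to 148 mm, 118 mm high, clear walls) and on through the open tray (x 148 to 279 mm, blue walls 56 mm high); z up. The chute floor slopes down towards +x at 0.14 rad. The lever sticks out on the -x side.
- paddle_top (a point): centre of the top face of the red lever paddle, a plate 44 mm long (outwards) by 48 mm wide, 8 mm thick. At rest it lies 101 mm out from the dispenser's origin along its -x and 79 mm above the table, its outer edge tilted up 0.17 rad; pressed fully it has gone down 31 mm (to 48 mm) and tilts 0.18 rad the other way. Its pivot lies 12 mm out from the origin, 60 mm up. It takes about 4 to 8 N there and rises by itself when let go.
- lever (a joint): lever angle in rad: 0 at rest (up), 0.35 pressed fully against its stop
- clear_lid (a joint): lid angle in rad: 0 shut, 1.05 fully open; the linkage turns it 3 times as far as the lever. Hinged 123 mm above the table at the lever end, the far end rises. If the paddle is let go, the lid falls at several rad/s and slams; letting it down over about three seconds is gentle.
- lid_edge (a point): middle of the far top edge of the clear lid, which is made of clear plastic with blue edges: a top plate 150 by 74 mm and an apron hanging 86 mm down at its far end, which holds the ball back. This point is 150 mm from the hinge, 127 mm above the table when shut and about 255 mm when open at 1.05 rad.
- dryer_ball: the orange hard dryer ball, 50 mm in diameter, 60 g, at first inside the case behind the lid's apron; its origin turns with it as it rolls (see point dryer_ball_center)
- dryer_ball_center (a point): centre of the dryer ball: at the start 118 to 120 mm along the dispenser's x; lying at the end of the tray it is 250 mm along the dispenser's x and about 40 mm up
- fume_fan: yellow plastic fume fan, loose, 150 mm wide, 60 mm deep, 174 mm high; origin at the centre of its underside
- bench_vice: black steel bench vice, loose, 130 by 90 mm foot, 111 mm high; origin at the centre of its underside
- iron_cradle: white ceramic soldering-iron cradle, loose, 75 by 60 mm, 74 mm high; origin at the centre of its underside
- tweezers: stainless steel tweezers lying flat, loose, 136 mm long, 15 mm wide, 6 mm high; origin near the middle, on the table

How it is judged:
On the way:
1. the paddle is pressed down and the lid held fully open (value of joint clear_lid above 0.9 rad and contact force between the fingers and anything else above 0.5 N), for 0.2 s.
At the end, for the whole second after the job is handed in: The lid is shut (within 0.05 rad) and the lever up again (within 0.03 rad) after the lid was held open beyond 0.9 rad; the ball lies at rest in the tray, its centre 190 to 280 mm along the dispenser's x axis (value of joint clear_lid below 0.05 rad and value of joint lever below 0.03 rad and x of dryer_ball_center in the frame of dispenser between 0.19 and 0.28 m and y of dryer_ball_center in the frame of dispenser between -0.03 and 0.03 m and height (world z) of dryer_ball_center below 0.06 m and linear speed of dryer_ball below 0.05 m/s); the robot touches nothing.
It fails at once if the lid was let drop (closing faster than 1.5 rad/s) (velocity of joint clear_lid below -1.5 rad/s).
It fails at once if the robot touched the lid (contact force between any of the fingers, the arm and clear_lid above 1 N).
It fails at once if the robot touched the ball (contact force between any of the fingers, the arm and dryer_ball above 0.3 N).
It fails at once if the ball was lifted out (height (world z) of dryer_ball_center above 0.1 m).
It fails at once if a bystander was lifted or moved more than 10 mm (distance of any of fume_fan, bench_vice, iron_cradle, tweezers from where it was at the start of the episode above 0.01 m).
It also fails if it takes over 38 s, if anything falls off the work surface, if the arm or the gripper's body presses on something with over 40 N, if the wrist force passes 120 N, or if a joint passes its speed limit or range.

ROBOT

A 7-joint arm with a two-finger parallel gripper is mounted at the origin on the work surface. World frame = base frame: x ahead of the robot, y to its left, z up, the work surface at z = 0. Lengths are in m, angles in rad, forces in N, time in s.
With the tool pointing down it reaches from about 0.35 to 0.9 m from the base axis. Payload 19.9 kg.
Tool frame: the origin (TCP) lies on the centre line of the jaws, within the pads' length; the fingertips stand 22 mm ahead of it and the grasp point (between the pads) lies 3 mm ahead of it; y points along the fingers, x is the direction in which the jaws open and shut, and the axes are right-handed (so a half turn about y gives the same grasp; the last joint's range is limited). The gripper opens to 85 mm and grips with 20 to 120 N. Pads are 22 mm wide; open, the fingers measure 114 mm over their backs; the gripper's body (76 mm by 85 mm) begins 54 mm behind the grasp point. The pads swing forward as they close: fully open they stand 13 mm farther back than shut.
Start: joints at [-1.315, 0.417, -0.01, 1.614, 0.005, 1.111, -0.053], TCP at [0.183, 0.597, 0.218] pointing down, gripper open.
Joint ranges: [-2.81, 2.81], [-0.39, 2.02], [-1.27, 1.25], [0.06, 2.57], [-1.19, 4.33], [0.19, 2], [-2.82, 2.82]. Speed limits (rad/s): [1.89, 1.89, 2.39, 2.39, 3.01, 3.01, 3.01].

INTERFACE

Orientations are given as a unit quaternion [w, x, y, z].
In Python, from workcell import * gives the robot as it stands.
- The arm moves only by the shell command python3 -m handwheel 'ROWS' [FORCE]. ROWS is a JSON object of lists of equal length, an entry for each row: "xyz": the shift along the world's x, y, z in units of 25 mm (1.0 is 25 mm), a list of three; "turn": the turn, a rotation vector about the world's x, y, z in units of 5 degrees (1.0 is 5 degrees), a list of three; "jaw": the opening, from 0 (shut) to 1 (fully open). In form: {"xyz": [[x, y, z], ...], "turn": [[ax, ay, az], ...], "jaw": [jaw, ...]}. A call has 1 to 20 rows; each row shifts and turns the pose as measured when the row begins; what a row does not reach is not made up. A row lasts 1/12 s, in which the tool goes at most 41.7 mm and 7.16 degrees, less where a joint would pass 70% of its speed; a pose out of reach is approached as far as the arm can. A call is refused whole if a number of a shift passes 1 or a number of a turn 1, either way. A call with a gripper value outside its range is refused whole. The fingers move at their own pace and stop on an object; FORCE is the grip in N (left out, the last holds). Time passes only in rows, so rows that do not move let the fingers close. It gives the time, the measured TCP pose, the force and the opening at its end, in the units of the state.
- get_obs(): the state, without advancing time (a new reading comes with each control period).
- read_camera(name): name is "scene" or "side" or "wrist"; returns a dict with "img" (480x640x3 uint8, red, green, blue), "mtx" (3x3 intrinsics, pixels), "k1" (the pictures are not rectified: a ray, as slopes to the right and down, at radius r is drawn at 1 + k1 r^2 times it, then the intrinsics apply), "R" (3x3) and "t" (3): a world point X has camera coordinates R X + t. Camera axes: x right, y down, z forward; pixel columns grow to the right and rows downward; lengths in m; the calibration is good to about 2 mm. A picture is of the moment at which its call begins. There is no depth.
- finish_job(): hands the job in, once; it reports no verdict.
Trained networks look in the newest picture that a camera, given by its name, has taken for a name from the list of things; names that differ only in an ending like _2 or _b are one class to them, and where a whole thing is asked for, a point or a joint stands for the part that bears it (a point fixed in the world has none). Each returns a list of dicts, best first, with "confidence" (0 to 1); they miss things now and then, are a little off and sometimes report something else, mostly with a low value. They report only what shows in the picture. A call takes as long as a camera call.
- search_frame(thing, camera): "extent" ([left, top, width, height] in pixels, round what is visible of it).
- silhouettes(thing, camera): "region" (480x640 bool, what is visible of it) and "extent" ([left, top, width, height] in pixels, round what is visible of it).
The state is a dict: "clock": time; "joints": joint angles; "qd": joint speeds; "joint_torque": joint torques, N m; "tool_pos": TCP position; "orientation": TCP orientation; "wrist_force": force on the tool from outside, world axes, zero at the start; "wrist_torque": the same for the moment, N m; "finger_gap": opening from 0.0 (shut) to 1.0 (fully open).
Only numpy, scipy, OpenCV 4.12 (cv2) and the standard library are available. Lean on these libraries where they do the work, as an engineer would, in place of code of your own. Each camera call takes 0.05 s, during which the arm holds its last target. There are 200 camera calls.

## Working session

There is one attempt and no reset: what is moved stays moved. The work goes in short steps, Python scripts to look and compute and a shell command to move; the robot and the scene stay as the last step left them, time stands still between calls to the robot, and variables do not carry over. Pictures are saved under pics/ and viewed, about 8 in all and at most 12, crops included, and the job is handed in when it is done.

```bash
mkdir -p pics
cat > h.py <<'E'
from workcell import *
import numpy as np, cv2
def ray(c,u,v):
    K=np.array(c["mtx"]);k=c["k1"]
    d=np.array([(u-K[0,2])/K[0,0],(v-K[1,2])/K[1,1]]);s=d.copy()
    for _ in range(30): s=d/(1+k*(s@s))
    R=np.array(c["R"]);t=np.array(c["t"])
    return -R.T@t, R.T@np.array([s[0],s[1],1])
def onz(c,u,v,z):
    o,d=ray(c,u,v); return o+d*(z-o[2])/d[2]
def proj(c,X):
    R=np.array(c["R"]);t=np.array(c["t"]);K=np.array(c["mtx"])
    p=R@np.array(X)+t; s=p[:2]/p[2]; s=s*(1+c["k1"]*(s@s)); return K[:2,:2]@s+K[:2,2]
E
python3 - <<'E'
from h import *
ims=[]
for n in ["scene","side"]:
    c=read_camera(n); cv2.imwrite(f"pics/{n}0.png",c["img"][:,:,::-1])
    print(n,(-np.array(c["R"]).T@c["t"]).round(3))
    for th in ["paddle_top","dryer_ball","dispenser","clear_lid","fume_fan","bench_vice","iron_cradle","tweezers"]:
        for r in silhouettes(th,n)[:1]:
            m=r["region"]; v,u=np.nonzero(m); 
            print(th,round(r["confidence"],2),r["extent"],u.mean().round(1),v.mean().round(1))
            if th=="dryer_ball":print(onz(c,u.mean(),v.mean(),.045).round(4))
            if th=="paddle_top":print(onz(c,u.mean(),v.mean(),.079).round(4))
print(get_obs())
E
```

```text
scene [1.276 0.574 0.688]
paddle_top 0.48 [312.6, 215.7, 26.9, 22.4] 325.5 223.3
[ 0.4593 -0.0092  0.079 ]
dryer_ball 0.63 [267.6, 198.7, 22.5, 26.1] 277.1 210.1
[ 0.4403 -0.1963  0.045 ]
dispenser 0.73 [199.7, 212.1, 139.1, 104.7] 258.6 265.8
clear_lid 0.63 [240.9, 215.6, 81.2, 60.8] 271.6 239.7
fume_fan 0.57 [287.0, 230.0, 64.9, 103.8] 318.0 283.0
bench_vice 0.97 [187.2, 205.7, 58.2, 62.4] 214.4 237.1
iron_cradle 0.74 [265.9, 199.3, 24.2, 24.4] 276.7 210.9
tweezers 0.55 [363.2, 268.1, 42.9, 25.3] 384.1 277.2
side [ 0.355 -0.699  0.59 ]
paddle_top 0.67 [265.8, 275.6, 69.5, 40.6] 297.6 292.9
[ 0.4745 -0.0295  0.079 ]
dispenser 0.8 [265.7, 243.2, 211.0, 91.2] 378.8 290.8
clear_lid 0.66 [323.0, 243.9, 97.5, 39.4] 370.2 260.9
fume_fan 0.77 [359.7, 182.2, 37.5, 70.4] 374.7 217.2
bench_vice 0.91 [386.8, 314.5, 87.1, 89.7] 430.5 363.0
iron_cradle 0.83 [265.4, 351.5, 53.7, 72.2] 291.3 392.7
{'clock': 0.9, 'joints': array([-1.31445879,  0.41737695, -0.01028717,  1.61358111,  0.00472216,
        1.11068176, -0.05302683]), 'qd': array([ 0.00080616,  0.00017274,  0.00187494, -0.00072636, -0.00197956,
       -0.0002795 ,  0.00080691]), 'joint_torque': array([ 8.51133482e-04, -8.64208388e+01,  6.79254569e-01, -4.35195923e+01,
        1.93007413e-02,  2.38125067e-03,  4.64403411e-05]), 'tool_pos': array([0.18341827, 0.59747822, 0.2176825 ]), 'orientation': array([-0.56863404,  0.56867779,  0.42028163, -0.42026687]), 'wrist_force': array([-1.02233363,  0.23360049,  0.6315927 ]), 'wrist_torque': array([ 0.03924234, -0.00047993, -0.02613441]), 'finger_gap': 0.9952003435419059}
```

View pics/scene0.png

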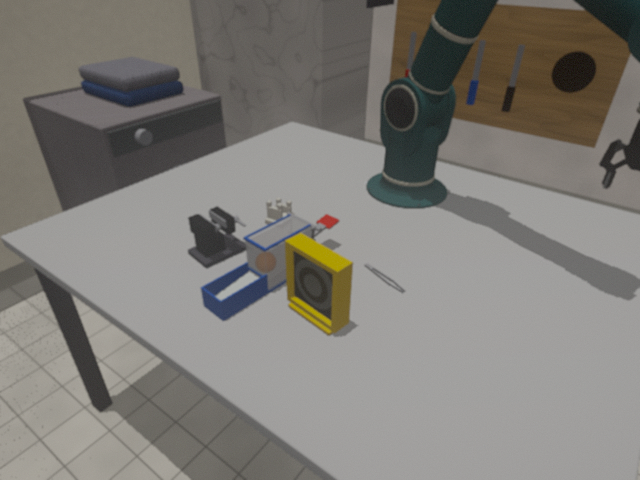

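View pics/side0.png

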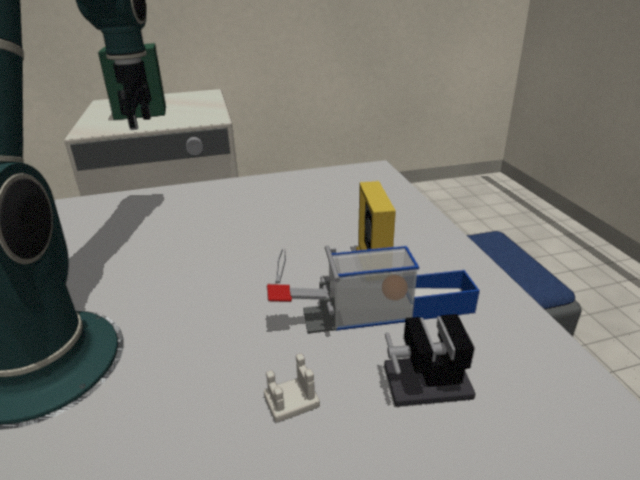

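The side view shows the red paddle at about (279,293), the ball at (395,287) in the case, and the tray on the right. In the scene view the paddle is at about (328,221) and the ball at (265,262). The fan is beside the case, and the vice and cradle are on the -y side. The detector put the ball on the cradle in the scene view, so I'll segment by colour instead.

Run:
```python
from h import *
C={};P={}
for n in ["scene","side"]:
    c=C[n]=read_camera(n); h=cv2.cvtColor(c["img"],cv2.COLOR_RGB2HSV).astype(int);H,S,V=h[...,0],h[...,1],h[...,2]
    m=((H<5)|(H>175))&(S>170)&(V>120)
    m[:, :]&=True; m[:200]=False
    v,u=np.nonzero(m); P[n]=dict(p=(u.mean(),v.mean()));print(n,"red",len(u),u.min(),u.max(),v.min(),v.max(),P[n],onz(c,*P[n]["p"],.078).round(4))
    b=(H>5)&(H<18)&(S>50)&(S<160); x0,y0,x1,y1=(245,240,290,280) if n=="scene" else (375,265,415,310)
    q=np.zeros_like(b);q[y0:y1,x0:x1]=b[y0:y1,x0:x1]; v,u=np.nonzero(q);P[n]["b"]=(u.mean(),v.mean());print("ball",len(u),P[n]["b"])
def tri(k):
    A=np.zeros((3,3));B=np.zeros(3);
    for n in C:
        o,d=ray(C[n],*P[n][k]);d/=np.linalg.norm(d);M=np.eye(3)-np.outer(d,d);A+=M;B+=M@o
    X=np.linalg.solve(A,B);print(k,X.round(4),[ (proj(C[n],X)-P[n][k]).round(1) for n in C]);return X
p=tri("p");b=tri("b");d=b-p;print(np.hypot(d[0],d[1]),"expect .220", np.degrees(np.arctan2(d[1],d[0])))
yaw=np.arctan2(d[1],d[0]);ex=np.array([np.cos(yaw),np.sin(yaw)]);O=p[:2]+.101*ex
print("origin",O)
for n in C:
    big=C[n]["img"].copy()
    ey=np.array([-ex[1],ex[0]])
    for X,Y,Z in [(0,.037,.127),(0,-.037,.127),(.15,.037,.127),(.15,-.037,.127),(.279,.036,.056),(.279,-.036,.056),(-.101,0,.079),(-.123,.024,.083),(-.123,-.024,.083)]:
        u=proj(C[n],[*(O+X*ex+Y*ey),Z]);cv2.circle(big,tuple(u.round().astype(int)),1,(0,255,0),-1)
    a=big[180:340,190:390] if n=="scene" else big[170:420,250:490]
    cv2.imwrite(f"pics/{n}1.png",cv2.resize(a,None,fx=2.4,fy=2.4,interpolation=cv2.INTER_CUBIC)[:,:,::-1])
a=cv2.imread("pics/scene1.png");b=cv2.imread("pics/side1.png");b=cv2.resize(b,(int(b.shape[1]*.55),int(b.shape[0]*.55)));hh=max(a.shape[0],b.shape[0])
f=lambda i:cv2.copyMakeBorder(i,0,hh-i.shape[0],0,0,0);cv2.imwrite("pics/both1.png",np.hstack([f(a),f(b)]))
# other objects footprint
for th in ["fume_fan","tweezers","iron_cradle","bench_vice"]:
  for n in C:
    for r in search_frame(th,n)[:1]:
        l,t,w,hh=r["extent"];print(th,n,[onz(C[n],l+a*w,t+hh,0)[:2].round(3) for a in (0,.5,1)])
```

```text
scene red 105 319 336 216 226 {'p': (np.float64(327.9047619047619), np.float64(220.8095238095238))} [ 0.4438 -0.0126  0.078 ]
ball 311 (np.float64(265.35691318327974), np.float64(261.6977491961415))
side red 305 268 290 285 299 {'p': (np.float64(278.48852459016393), np.float64(292.344262295082))} [ 0.4414 -0.0167  0.078 ]
ball 490 (np.float64(394.11224489795916), np.float64(286.98979591836735))
p [ 0.4416 -0.0143  0.0763] [array([-0.,  0.]), array([-0., -0.])]
b [ 0.6616 -0.0374  0.0591] [array([ 0.2, -0.1]), array([0.2, 0.1])]
0.2212154993638826 expect .220 -6.01188147194919
origin [ 0.54203325 -0.02485253]
fume_fan scene [array([0.771, 0.115]), array([0.729, 0.172]), array([0.686, 0.228])]
fume_fan side [array([0.669, 0.19 ]), array([0.714, 0.177]), array([0.759, 0.163])]
tweezers scene [array([0.552, 0.168]), array([0.52, 0.21]), array([0.487, 0.252])]
tweezers side [array([0.457, 0.122]), array([0.466, 0.119]), array([0.475, 0.117])]
iron_cradle scene [array([ 0.465, -0.219]), array([ 0.443, -0.191]), array([ 0.421, -0.163])]
iron_cradle side [array([ 0.377, -0.233]), array([ 0.415, -0.244]), array([ 0.453, -0.255])]
bench_vice scene [array([ 0.743, -0.24 ]), array([ 0.698, -0.182]), array([ 0.654, -0.124])]
bench_vice side [array([ 0.562, -0.259]), array([ 0.627, -0.278]), array([ 0.691, -0.297])]
```

View pics/both1.png

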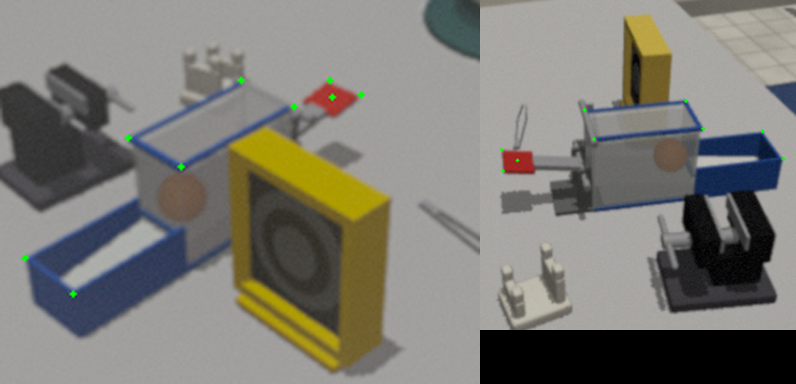

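The model fits both pictures: paddle top at (0.442, -0.014), dispenser yaw about -6°, paddle-to-ball distance 221 mm against 220 expected. I'm moving over the paddle with the jaws shut.

```bash
python3 -m handwheel '{"xyz":[[0.4,-0.94,0],[0.4,-0.94,0],[0.4,-0.94,0],[0.4,-0.94,0],[0.4,-0.94,0],[0.4,-0.94,0],[0.4,-0.94,0],[0.4,-0.94,0],[0.4,-0.94,0],[0.4,-0.94,0],[0.4,-0.94,0],[0.4,-0.94,0],[0.4,-0.94,0],[0.4,-0.94,0],[0.4,-0.94,0],[0.4,-0.94,0],[0.4,-0.94,0],[0.4,-0.94,0],[0.4,-0.94,0],[0.4,-0.94,0]],"turn":[[0,0,0],[0,0,0],[0,0,0],[0,0,0],[0,0,0],[0,0,0],[0,0,0],[0,0,0],[0,0,0],[0,0,0],[0,0,0],[0,0,0],[0,0,0],[0,0,0],[0,0,0],[0,0,0],[0,0,0],[0,0,0],[0,0,0],[0,0,0]],"jaw":[0,0,0,0,0,0,0,0,0,0,0,0,0,0,0,0,0,0,0,0]}' 40
```

```text
clock: 3.07
tool_pos: [0.3859, 0.1086, 0.2189]
orientation: [0.569, -0.565, -0.425, 0.42]
wrist_force: [0.5, -0.4, 0.4]
finger_gap: -0.001
```

```bash
python3 -m handwheel '{"xyz":[[0.36,-0.85,0],[0.36,-0.85,0],[0.36,-0.85,-0.4],[0.36,-0.85,-0.8],[0.36,-0.85,-0.8],[0.3,-0.8,-0.5],[0,0,0],[0,0,0]],"turn":[[0,0,0],[0,0,0],[0,0,0],[0,0,0],[0,0,0],[0,0,0],[0,0,0],[0,0,0]],"jaw":[0,0,0,0,0,0,0,0]}'
python3 - <<'E'
from h import *
o=get_obs();print(o["tool_pos"],o["joints"].round(2))
from scipy.spatial.transform import Rotation as R
q=o["orientation"];print(R.from_quat(np.r_[q[1:],q[0]]).as_matrix().round(3))
c=read_camera("side");im=c["img"].copy()
u=proj(c,o["tool_pos"]+np.array([0,0,-.022]));print(u)
a=im[150:350,200:460];a=cv2.resize(a,None,fx=2.2,fy=2.2)
d=read_camera("scene")["img"][120:320,200:400];d=cv2.resize(d,(440,440))
cv2.imwrite("pics/b2.png",cv2.resize(np.hstack([a,d]),None,fx=.78,fy=.78)[:,:,::-1])
E
```

```text
clock: 3.73
tool_pos: [0.4427, -0.0292, 0.1563]
orientation: [0.569, -0.568, -0.425, 0.416]
wrist_force: [0.6, 0.4, 0.1]
finger_gap: 0.004
[ 0.44268485 -0.02919461  0.15634015] [-0.5   0.18  0.55  2.13 -0.14  0.85  1.41]
[[ 0.291  0.01  -0.957]
 [ 0.957  0.008  0.292]
 [ 0.011 -1.    -0.007]]
[278.30644723 270.51358547]
```

View pics/b2.png

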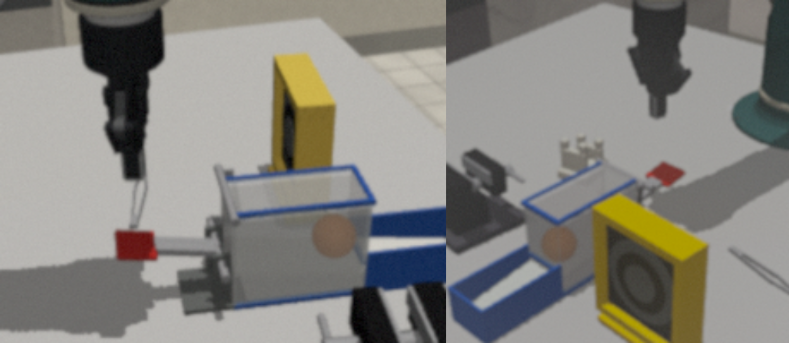

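The shut fingertips are above the paddle, at about side (277,254) and scene (323,187). They look higher than the calibrated prediction, so I'll triangulate.

Run:
```python
from h import *
from scipy.optimize import least_squares
cs={n:read_camera(n) for n in("side","scene")};P={"side":(277,254),"scene":(323,187)}
r=least_squares(lambda X:np.r_[tuple(proj(cs[n],X)-P[n] for n in cs)],[.44,-.02,.13]);o=get_obs()
print(r.x.round(4),r.fun.round(1),o["tool_pos"],o["qd"].round(3),o["clock"])
for n in cs: print(n,proj(cs[n],o["tool_pos"]),proj(cs[n],o["tool_pos"]-[0,0,.022]))
```

```text
[ 0.4422 -0.0322  0.1706] [-0.1 -0.1 -0.2  0.1] [ 0.44292653 -0.0276797   0.15725566] [-0.004 -0.004  0.001  0.    -0.002 -0.002  0.002] 3.9333
side [277.39067677 259.02937015] [278.25522927 269.58980324]
scene [324.00767615 192.39728853] [323.87286259 199.95834886]
```

Run:
```python
from h import *
o=get_obs();out=[]
for n,(x,y) in {"side":(225,215),"scene":(270,145)}.items():
    c=read_camera(n);a=cv2.resize(c["img"][y:y+100,x:x+100],(400,400))
    for z in (0,-.022):
        u=(proj(c,o["tool_pos"]+[0,0,z])-[x,y]+.5)*4;cv2.circle(a,tuple(u.round().astype(int)),3,(0,255,0),-1)
    out.append(a)
cv2.imwrite("pics/b3.png",np.hstack(out)[:,:,::-1])
```

```text
(no output)
```

View pics/b3.png

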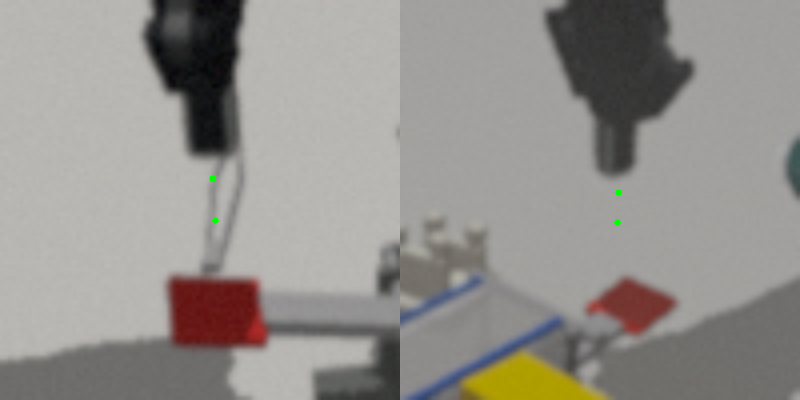

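The tip really sits about 13 mm above the reported TCP, where 22 mm below was expected. The lateral position agrees. I'll descend in small steps and let the wrist force show the contact.

```bash
python3 -m handwheel '{"xyz":[[-0.08,0.3,-0.3],[-0.08,0.3,-0.4],[0,0,-0.4],[0,0,-0.4],[0,0,-0.3],[0,0,0],[0,0,0]],"turn":[[0,0,0],[0,0,0],[0,0,0],[0,0,0],[0,0,0],[0,0,0],[0,0,0]],"jaw":[0,0,0,0,0,0,0]}'
python3 - <<'E'
from h import *
o=get_obs();print(o["wrist_force"]);out=[]
for n,(x,y) in {"side":(225,215),"scene":(270,145)}.items():
    c=read_camera(n);a=cv2.resize(c["img"][y:y+100,x:x+100],(400,400))
    for z in (0,-.022):
        u=(proj(c,o["tool_pos"]+[0,0,z])-[x,y]+.5)*4;cv2.circle(a,tuple(u.round().astype(int)),3,(0,255,0),-1)
    out.append(a)
cv2.imwrite("pics/b4.png",np.hstack(out)[:,:,::-1])
E
```

```text
clock: 4.62
tool_pos: [0.4382, -0.0062, 0.1101]
orientation: [0.567, -0.566, -0.43, 0.416]
wrist_force: [-0.1, -0.1, -0.3]
finger_gap: -0.001
[-0.14917196 -0.12101869 -0.3428074 ]
```

View pics/b4.png

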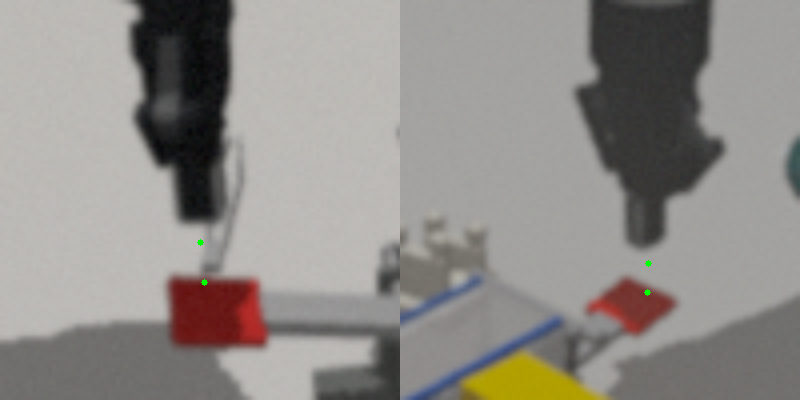

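The offset is consistent, with the tip about 13 mm above the reported TCP. Expected contact is at reported z ≈ 0.066, and fully pressed at about 0.035.

```bash
python3 -m handwheel '{"xyz":[[0.04,-0.1,-0.3],[0.04,-0.1,-0.3],[0,0,-0.3],[0,0,-0.3],[0,0,-0.2],[0,0,0]],"turn":[[0,0,0],[0,0,0],[0,0,0],[0,0,0],[0,0,0],[0,0,0]],"jaw":[0,0,0,0,0,0]}'; python3 -m handwheel '{"xyz":[[0,0,-0.15],[0,0,-0.15],[0,0,-0.15],[0,0,0]],"turn":[[0,0,0],[0,0,0],[0,0,0],[0,0,0]],"jaw":[0,0,0,0]}'
```

```text
clock: 5.22
tool_pos: [0.4414, -0.0121, 0.0726]
orientation: [-0.567, 0.567, 0.431, -0.415]
wrist_force: [-0.6, -0.7, 0.2]
finger_gap: -0.005
clock: 5.55
tool_pos: [0.4411, -0.0122, 0.0603]
orientation: [0.567, -0.566, -0.43, 0.415]
wrist_force: [-1.0, -0.1, 6.1]
finger_gap: -0.005
```

Contact: 6 N at reported z = 0.060, close to prediction. Pressing on.

```bash
python3 -m handwheel '{"xyz":[[0,0,-0.15],[0,0,-0.15],[0,0,-0.15],[0,0,-0.15],[0,0,0]],"turn":[[0,0,0],[0,0,0],[0,0,0],[0,0,0],[0,0,0]],"jaw":[0,0,0,0,0]}'; python3 -m handwheel '{"xyz":[[0,0,-0.12],[0,0,-0.12],[0,0,-0.12],[0,0,0]],"turn":[[0,0,0],[0,0,0],[0,0,0],[0,0,0]],"jaw":[0,0,0,0]}'
python3 - <<'E'
from h import *
c=read_camera("side");a=cv2.resize(c["img"][160:340,230:490],None,fx=1.6,fy=1.6)
d=cv2.resize(read_camera("scene")["img"][150:330,190:370],(288,288))
cv2.imwrite("pics/b5.png",np.hstack([a,d])[:,:,::-1]);print(get_obs()["wrist_force"])
E
```

```text
clock: 5.97
tool_pos: [0.4403, -0.012, 0.0453]
orientation: [0.568, -0.566, -0.43, 0.415]
wrist_force: [-3.4, 0.5, 12.3]
finger_gap: 0.001
clock: 6.3
tool_pos: [0.4409, -0.012, 0.037]
orientation: [0.568, -0.566, -0.431, 0.415]
wrist_force: [-3.6, 1.1, 9.5]
finger_gap: 0.001
[-2.29705982  0.18396607  5.27795161]
```

View pics/b5.png

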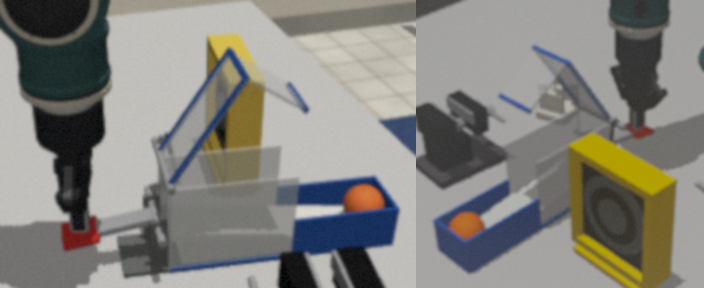

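The lid is open at a steep angle and the ball already lies in the tray, at about (365,198) in the side panel. I'll press the last few mm to the stop and hold.

```bash
python3 -m handwheel '{"xyz":[[0,0,-0.12],[0,0,-0.1],[0,0,0]],"turn":[[0,0,0],[0,0,0],[0,0,0]],"jaw":[0,0,0]}'; python3 -m handwheel '{"xyz":[[0,0,-0.08],[0,0,-0.08],[0,0,0],[0,0,0],[0,0,0]],"turn":[[0,0,0],[0,0,0],[0,0,0],[0,0,0],[0,0,0]],"jaw":[0,0,0,0,0]}'
python3 - <<'E'
from h import *
o=get_obs();print(o["wrist_force"],o["tool_pos"])
cs={n:read_camera(n) for n in("side","scene")}
yaw=np.radians(-6);ex=np.array([np.cos(yaw),np.sin(yaw)]);ey=np.array([-ex[1],ex[0]]);O=np.array([.542,-.0249])
for n in cs:
  c=cs[n];h=cv2.cvtColor(c["img"],cv2.COLOR_RGB2HSV).astype(int);m=((h[...,0]<4)|(h[...,0]>175))&(h[...,1]>170)&(h[...,2]>90);m[:200]=False
  v,u=np.nonzero(m);print(n,"red",u.mean(),v.mean())
  for a in (.9,1.0,1.05): print(a,[proj(c,[*(O+.15*np.cos(a)*ex+y*ey),.125+.15*np.sin(a)]).round(1) for y in(.037,-.037)])
a=cv2.resize(cs["side"]["img"][160:340,230:490],None,fx=2,fy=2);cv2.imwrite("pics/b6.png",a[:,:,::-1])
E
```

```text
clock: 6.65
tool_pos: [0.4413, -0.0119, 0.0346]
orientation: [0.568, -0.565, -0.431, 0.414]
wrist_force: [-14.5, -1.0, 34.6]
finger_gap: 0.0
clock: 7.07
tool_pos: [0.441, -0.0118, 0.0362]
orientation: [0.57, -0.564, -0.432, 0.412]
wrist_force: [-2.2, -0.6, 3.1]
finger_gap: -0.001
[-2.2488379  -0.64662728  3.09918471] [ 0.44099543 -0.01184748  0.03621908]
side red 279.33809523809526 308.23333333333335
0.9 [array([379.9, 193. ]), array([391.5, 211.6])]
1.0 [array([373.4, 189.1]), array([384.6, 207.5])]
1.05 [array([369.9, 187.3]), array([380.9, 205.7])]
scene red nan nan
0.9 [array([281.7, 194. ]), array([258.9, 183.3])]
1.0 [array([285.7, 188.5]), array([262.8, 178. ])]
1.05 [array([287.8, 185.9]), array([264.9, 175.5])]<stdin>:7: RuntimeWarning: Mean of empty slice.
  ret = ret.dtype.type(ret / rcount)
```

View pics/b6.png

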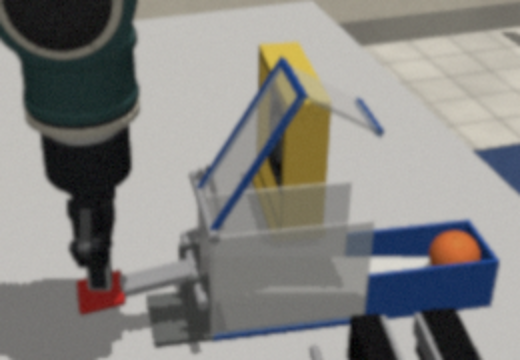

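The lid corners at (372,191) and (382,207) match an angle of about 1.0–1.05 rad. The stop was felt at 34 N, and the ball is at the tray's end. Now the slow release.

```bash
python3 -m handwheel '{"xyz":[[0,0,0.03],[0,0,0.04],[0,0,0.04],[0,0,0.04],[0,0,0.04],[0,0,0.04],[0,0,0.04],[0,0,0.04]],"turn":[[0,0,0],[0,0,0],[0,0,0],[0,0,0],[0,0,0],[0,0,0],[0,0,0],[0,0,0]],"jaw":[0,0,0,0,0,0,0,0]}'
```

```text
clock: 7.83
tool_pos: [0.4404, -0.0118, 0.045]
orientation: [0.57, -0.564, -0.432, 0.412]
wrist_force: [-3.1, -0.2, 6.3]
finger_gap: 0.006
```

```bash
python3 -m handwheel '{"xyz":[[0,0,0.04],[0,0,0.04],[0,0,0.04],[0,0,0.04],[0,0,0.04],[0,0,0.04],[0,0,0.04],[0,0,0.04],[0,0,0.04],[0,0,0.04],[0,0,0.04],[0,0,0.04],[0,0,0.03],[0,0,0.03],[0,0,0.03],[0,0,0.03]],"turn":[[0,0,0],[0,0,0],[0,0,0],[0,0,0],[0,0,0],[0,0,0],[0,0,0],[0,0,0],[0,0,0],[0,0,0],[0,0,0],[0,0,0],[0,0,0],[0,0,0],[0,0,0],[0,0,0]],"jaw":[0,0,0,0,0,0,0,0,0,0,0,0,0,0,0,0]}'
```

```text
clock: 9.17
tool_pos: [0.4421, -0.012, 0.0639]
orientation: [0.57, -0.564, -0.433, 0.411]
wrist_force: [-3.1, -0.6, 6.3]
finger_gap: 0.003
```

```bash
python3 -m handwheel '{"xyz":[[0,0,0.03],[0,0,0.03],[0,0,0.03],[0,0,0.03],[0,0,0.03],[0,0,0.03]],"turn":[[0,0,0],[0,0,0],[0,0,0],[0,0,0],[0,0,0],[0,0,0]],"jaw":[0,0,0,0,0,0]}'
```

```text
clock: 9.67
tool_pos: [0.4434, -0.0119, 0.0697]
orientation: [0.569, -0.565, -0.433, 0.411]
wrist_force: [0.5, -0.4, 0.1]
finger_gap: 0.002
```

Force has dropped to zero at z ≈ 0.070, where the paddle is at rest. I'll go up clear and check.

```bash
python3 -m handwheel '{"xyz":[[0,0,0.05],[0,0,0.1],[0,0,0.2],[0,0,0.5],[-0.1,0,0.8],[-0.1,0,0.8],[-0.1,0,0.8],[-0.1,0,0.8],[0,0,0.4],[0,0,0],[0,0,0],[0,0,0]],"turn":[[0,0,0],[0,0,0],[0,0,0],[0,0,0],[0,0,0],[0,0,0],[0,0,0],[0,0,0],[0,0,0],[0,0,0],[0,0,0],[0,0,0]],"jaw":[0,0,0,0,0,0,0,0,0,0,0,0]}'
python3 - <<'E'
from h import *
cs={n:read_camera(n) for n in("side","scene")};P={}
for n in cs:
  r=silhouettes("dryer_ball",n)
  for q in r[:2]:
    v,u=np.nonzero(q["region"]);p=onz(cs[n],u.mean(),v.mean(),.04)[:2]-[.542,-.0249];a=np.radians(-6)
    print(n,round(q["confidence"],2),"ball disp x,y",p@[np.cos(a),np.sin(a)],p@[-np.sin(a),np.cos(a)])
a=cv2.resize(cs["side"]["img"][160:420,230:490],(400,400));d=cv2.resize(cs["scene"]["img"][130:330,190:390],(400,400))
cv2.imwrite("pics/b7.png",np.hstack([a,d])[:,:,::-1])
E
```

```text
clock: 10.67
tool_pos: [0.4318, -0.0131, 0.1883]
orientation: [0.569, -0.566, -0.433, 0.411]
wrist_force: [1.0, 0.0, -0.3]
finger_gap: 0.001
side 0.6 ball disp x,y 0.2528307935035968 0.01075809723978657
scene 0.82 ball disp x,y 0.24378142833108737 -0.008984744454512555
scene 0.36 ball disp x,y 0.024460075008889023 -0.08240082517038248
```

View pics/b7.png

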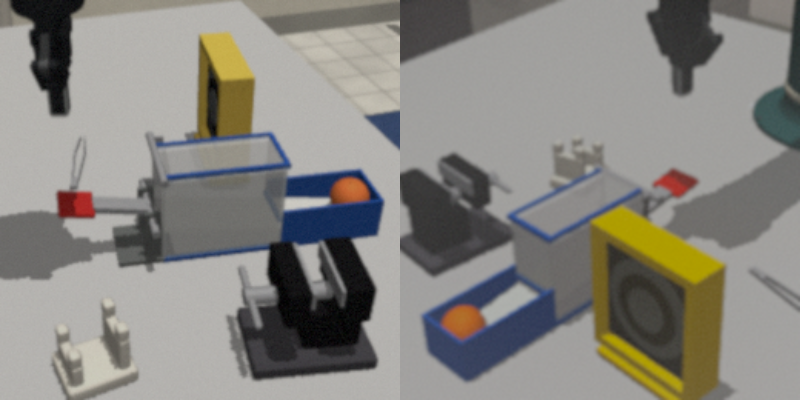

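The lid is shut, the paddle is up, the ball is at the tray's end (side panel (350,192)), the bystanders are in place and the gripper is clear. Handing in.

```bash
python3 -c "
from workcell import *
print(finish_job())"
```

```text
the job is handed in; nothing more can be done
None
```

I pressed the paddle with shut fingertips down to its stop, where the force peaked at 34 N. The lid opened to about 1.0–1.05 rad, judged from the picture, and the ball rolled to the end of the tray. I then raised the fingers at about 13 mm/s until the paddle force fell to zero, moved clear and handed in at about 10.8 s. `finish_job()` gives no verdict.

- **Last checks:** the final pictures show the lid shut, the paddle up and the bystanders looking unmoved. The wrist force was about zero (1 N at most, its usual noise).
- **Ball position:** it measured 244–253 mm along the case, within the 190–280 mm required. The two cameras put it +11 mm and -9 mm sideways, so they disagree by 20 mm, but both are within ±30 mm.
- **Fingertip height:** the tips appeared about 13 mm above the reported TCP instead of 22 mm below it. I went by the cameras and the contact force instead; contact came at reported z = 0.060, against 0.066 predicted from the pictures.
- **Wrong detection:** the network first reported the ball on the iron cradle in the scene view, so I located it by colour until it was in the tray.
- **Not measured:** the lid's closing speed. From the finger speed it was about 0.45 rad/s, against the 1.5 rad/s limit.

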